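# Open the check-weight case and load the balance

### The arm

A 6-joint arm with a two-finger parallel gripper is mounted at the origin on a cart in front of the work surface, level with it; the furniture and walls round the work are solid. World frame = base frame: x ahead of the robot, y to its left, z up, the work surface at z = 0. Lengths are in m, angles in rad, forces in N, time in s.
With the tool pointing down it reaches from about 0.3 to 0.775 m from the base axis. Payload 14.6 kg.
Tool frame: the origin (TCP) lies on the centre line of the jaws, within the pads' length; the fingertips stand 17 mm ahead of it and the grasp point (between the pads) lies 2 mm behind it; z points along the fingers, x is the direction in which the jaws open and shut, and the axes are right-handed (so a half turn about z gives the same grasp; the last joint's range is limited). The gripper opens to 94 mm and grips with 3 to 60 N. Pads are 16 mm wide; open, the fingers measure 119 mm over their backs; the gripper's body (75 mm by 177 mm) begins 78 mm behind the grasp point.
Start: joints at [-1.185, 0.3, 1.521, -0, 1.321, -0.067], TCP at [0.241, -0.495, 0.222] pointing down, gripper open.
Joint ranges: [-3.03, 3.03], [-0.79, 2.21], [0.23, 2.52], [-1.04, 4.18], [0, 3.07], [-2.55, 2.55]. Speed limits (rad/s): [2.22, 2.22, 2.57, 3.14, 3.14, 3.14].

### API

Orientations are given as [roll, pitch, yaw] about the fixed x, y, z axes, in that order (R = Rz(yaw) Ry(pitch) Rx(roll)).
In Python, from station import ctrl gives the robot as it stands. The module is installed in compiled form; this text tells all that it offers.
- The arm moves only by the tool drive_tool, never from a script. Its argument "increments" is a list of rows, each a list of 3 entries, a list of its own where there are three numbers: the turn, a rotation vector about the tool's x, y, z in degrees, then the shift along the tool's x, y, z in mm, then the opening, from 0 (shut) to 1 (fully open). In form: [[[ax, ay, az], [dx, dy, dz], hand], ...]. A call has 1 to 20 rows; each row shifts and turns the commanded pose from where the row before left it, along the tool's axes as they then stand; what a row does not reach is not made up. A row lasts 1/8 s, in which the tool goes at most 62.5 mm and 10.7 degrees, less where a joint would pass 70% of its speed; a pose out of reach is approached as far as the arm can. A call with a gripper value outside its range is refused whole. The fingers move at their own pace and stop on an object; "squeeze" is the grip in N (left out, the last holds). Time passes only in rows, so rows that do not move let the fingers close. It gives the time, the measured TCP pose, the force and the opening at its end, in the units of the state.
- ctrl.get_obs(): the state, without advancing time (a new reading comes with each control period).
- ctrl.camera(name): name is "scene" or "top" or "wrist"; returns the picture (420x560x3 uint8, red, green, blue); there is no depth.
- ctrl.calibration(name): a dict with "fx", "fy", "cx", "cy" (pixels), "rvec" (rotation vector, rad) and "tvec" (3), from world to camera coordinates, as OpenCV has them. Camera axes: x right, y down, z forward; pixel columns grow to the right and rows downward; lengths in m; the calibration is good to about 2 mm. A picture is of the moment at which its call begins: read the wrist's pose just before it. calibration takes no time and is no camera call; for the wrist camera it gives the pose at the moment of the call.
- ctrl.hand_in(): hands the job in, once; it reports no verdict.
The state is a dict: "time_s": time; "qpos": joint angles; "joint_vel": joint speeds; "tau": joint torques, N m; "ee_pos": TCP position; "eef_rot": TCP orientation; "force": force on the tool from outside, world axes, zero at the start; "moment": the same for the moment, N m; "grip_width": finger opening in m.
Only numpy, scipy, OpenCV 4.12 (cv2) and the standard library are available. Lean on these libraries where they do the work, as an engineer would, in place of code of your own. Each camera call takes 0.05 s, during which the arm holds its last target.

### The job

Open the grey check-weight case: lift its lid by the black lip at the front and push it back past its balance point, so that it stays open by itself once you let go. Then lift the largest of the three weights out and set it down gently, upright, in the middle of the balance pan. Leave the lid standing open, the two smaller weights in their nests and the other things on the bench undisturbed.

Things in the scene. Friction and masses are not known exactly. Their poses are not given: they have to be found in the camera images.
- weight_case: Grey clamshell case, 125 deep (x) x 216 wide (y) x 74 high when shut, fixed to the bench. Origin: centre of its underside. x points from its front (lip side, towards the robot) to the hinge, y along the hinge, z up. The tray ends 40 above the bench; its black foam deck is 36 up, with three round nests, 31 across, 6 deep, at x = -10, y = -62, 0, +62. The lid is a hollow shell.
- lip (a point): Middle of the outer edge, underside, of the black lip on the lid's front edge. The lip is 80 wide (y), 5 thick and sticks out 22 from the case front; shut, its underside is 41 above the bench and the space below it is free. It moves with the lid. Its axes are those of the case when the lid is shut and turn with the lid.
- hinge_mid (a point): Middle of the lid's hinge line, at the back of the case, 40 above the bench; the hinge line runs along the case's y. From here to the lip's outer edge is 147.
- case_lid (a joint): Opening angle of the lid, rad: 0 shut, 1.92 fully open against its stop (leaning back). The lid (about 0.3 kg) has a free hinge without catch or spring: let go below the balance point, somewhere near 1.2 to 1.3, it falls shut; beyond it, it falls back to the stop and stays.
- big_weight_centre (a point): Centre (half-way up) of the largest weight: brass-coloured, 28 across, 34 tall, 0.2 kg or so, standing in any one of the three nests. Straight cylindrical body in the lower 20, then a shoulder and a knob; about 14 of the body stands clear of the foam.
- mid_weight_centre (a point): Centre of the middle weight: brass-coloured, 23 across, 27 tall, in another nest. To stay there.
- small_weight_centre (a point): Centre of the smallest weight: silver-coloured, 18 across, 22 tall, in another nest. To stay there.
- balance: Top-pan balance standing on the bench, 292 x 210 x 85; its keys and display face the robot. Origin: under its middle, on the bench. Axes: x from the keys to the back, y to the left, z up.
- pan_centre (a point): Middle of the upper face of the balance's square pan (184 x 184), 85 above the bench, axes as the balance's. The pan is sprung: it gives 2 at most, under some 8 N, then it meets a hard stop.
- timer: Bystander: white digital timer lying flat, 64 x 64 x 19; origin at the centre of its underside.
- blue_bottle: Bystander: small blue bottle with a white cap, 27 across, 70 tall; origin at the centre of its underside.
- brown_bottle: Bystander: amber bottle with a white cap, 34 across, 92 tall; origin at the centre of its underside.
- tall_bottle: Bystander: larger amber bottle with a white cap, 50 across, 119 tall; origin at the centre of its underside.

How it is judged:
On the way, in this order (a step that is already met when the one before it is completed fails the run):
1. the lid stays open by itself, untouched, with the largest weight still in its nest (value of joint case_lid above 1.7 rad and contact force between each of the arm, the fingers and weight_case below 0.1 N and distance of big_weight_centre from where it was at the start of the episode below 0.02 m), for 0.4 s.
2. the largest weight is lifted clear of the case with the lid standing open (height (world z) of big_weight_centre above 0.085 m and value of joint case_lid above 1.6 rad), for 0.1 s.
At the end, for the whole second after the job is handed in: The largest weight stands upright and at rest on the balance pan, its axis within 30 mm of the pan's middle, released; the lid stands open (more than 1.7 rad) and the two smaller weights are in the case (horizontal distance between big_weight_centre and pan_centre below 0.03 m and z of big_weight_centre in the frame of pan_centre between 0.013 and 0.021 m and angle between big_weight_centre's own z axis and vertical below 0.1 rad and linear speed of big_weight below 0.02 m/s and value of joint case_lid above 1.7 rad and distance between each of mid_weight_centre, small_weight_centre and weight_case below 0.095 m); the robot touches nothing.
It fails at once if the weight is knocked or pressed hard against the balance (more than 20 N) (contact force between big_weight and balance above 20 N).
It fails at once if the weight is let go more than about 7 mm above the pan (contact force between the fingers and big_weight below 0.02 N and contact force between big_weight and balance below 0.02 N and z of big_weight_centre in the frame of pan_centre above 0.024 m and horizontal distance between big_weight_centre and pan_centre below 0.1 m).
It fails at once if a smaller weight is taken out of its nest (moved more than 20 mm) (distance of any of mid_weight_centre, small_weight_centre from where it was at the start of the episode above 0.02 m).
It fails at once if a bystander is pushed away (moved more than 25 mm) (distance of any of timer, blue_bottle, brown_bottle, tall_bottle from where it was at the start of the episode above 0.025 m).
It also fails if it takes over 58 s, if anything falls off the work surface, if the arm or the gripper's body presses on something with over 40 N, if the wrist force passes 120 N, or if a joint passes its speed limit or range.

## Working session

There is one attempt and no reset: what is moved stays moved. The work goes in short steps, Python scripts to look and compute and a tool call to move; the robot and the scene stay as the last step left them, time stands still between calls to the robot, and variables do not carry over. Pictures are saved under pics/ and viewed, and the job is handed in when it is done.

Besides the shell and the picture viewer there is one more tool, called after ">>>" by a JSON object that holds its "api" and its "payload". drive_tool: Moves the arm, as the interface text tells. Its arguments: {"type":"object","properties":{"increments":{"type":"array"},"squeeze":{"type":"number"}},"required":["increments"]}

```bash
mkdir -p pics; cat > h.py <<'E'
import numpy as np, cv2
from scipy.spatial.transform import Rotation as R
from station import ctrl
def snap(n,f):
    im=ctrl.camera(n); cv2.imwrite('pics/'+f,im[:,:,::-1]); return im
def cal(n):
    c=ctrl.calibration(n); K=np.array([[c['fx'],0,c['cx']],[0,c['fy'],c['cy']],[0,0,1.]])
    return K,np.array(c['rvec'],float).ravel(),np.array(c['tvec'],float).ravel()
def ray(c,u,v):
    K,r,t=c; M=R.from_rotvec(r).as_matrix()
    return -M.T@t, M.T@np.linalg.solve(K,[u,v,1.])
def onz(c,u,v,z):
    o,d=ray(c,u,v); return o+d*(z-o[2])/d[2]
def proj(c,P):
    return cv2.projectPoints(np.array(P,float).reshape(-1,3),c[1],c[2],c[0],None)[0].reshape(-1,2)
E
python3 - <<'E'
from h import *
print(ctrl.get_obs())
for n in ['scene','top','wrist']:
    snap(n,n+'0.png'); c=cal(n); o,d=ray(c,280,210); print(n,o,d,c[0][0,0])
E
```

```text
{'time_s': 0.0, 'qpos': array([-1.18460892e+00,  3.00491418e-01,  1.52157700e+00, -1.91436434e-05,
        1.32071249e+00, -6.65893434e-02]), 'joint_vel': array([-0.000236  ,  0.00138101,  0.00083199,  0.00270974,  0.00202989,
       -0.00026006]), 'tau': array([ 5.79701482e-04, -5.31805301e+01, -3.52736807e+01,  7.08931102e-02,
        2.43788684e-02, -1.12987107e-04]), 'ee_pos': array([ 0.24051108, -0.49435274,  0.2218769 ]), 'eef_rot': array([-3.14153209e+00,  1.18685960e-03, -1.11801479e+00]), 'force': array([ 0.24494393, -0.67452162, -0.84115521]), 'moment': array([ 0.04257864, -0.0318323 , -0.00855781]), 'grip_width': 0.09381643265764207}
scene [-0.44032324 -0.48959413  0.78050329] [ 0.72742666  0.45889114 -0.51040248] 430.43776160459186
top [0.34985907 0.13699016 1.523901  ] [ 0.15259979  0.01066212 -0.98823257] 406.9546579898361
wrist [ 0.30148422 -0.46468069  0.38413576] [-0.21949901 -0.10610153 -0.96986824] 322.2672394054689
```

View pics/scene0.png

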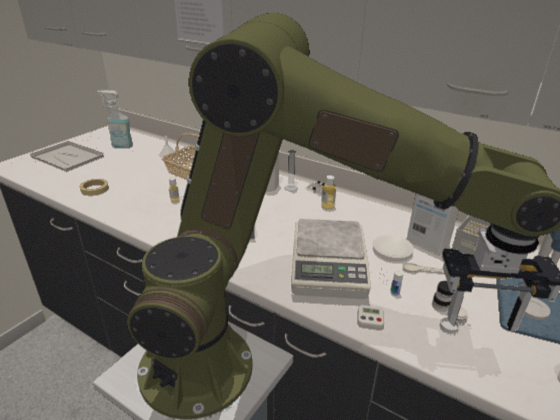

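View pics/top0.png

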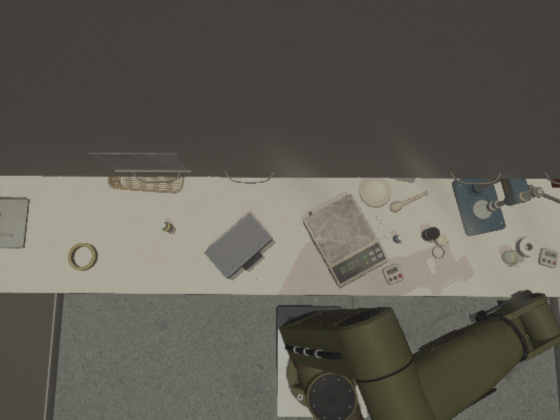

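View pics/wrist0.png

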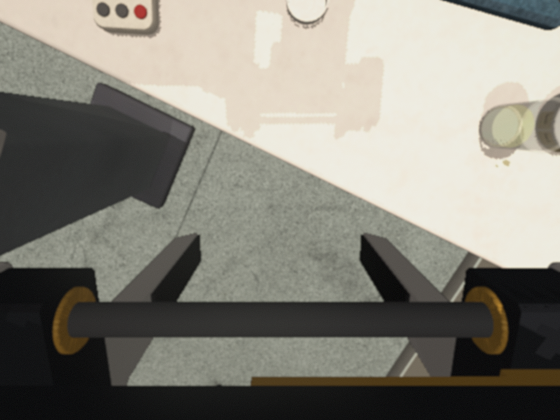

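The scene view shows the balance centred near (330,258), with the case hidden behind the arm. The top view shows the case at (239,246), its lip at (255,262), and the balance at (345,240). Next I'll enlarge the top view.

```bash
python3 - <<'E'
from h import *
im=cv2.imread('pics/top0.png')
a=cv2.resize(im[200:290,195:295],None,fx=8,fy=8,interpolation=cv2.INTER_CUBIC)[:600]
cv2.imwrite('pics/case_a.png',a[:, :800])
b=cv2.resize(im[185:295,295:415],None,fx=5,fy=5,interpolation=cv2.INTER_CUBIC)
cv2.imwrite('pics/bal_a.png',b)
c=cal('top')
print(proj(c,[[0.5,0,0],[0.5,0.2,0],[0.7,0,0]]))
E
```

```text
[[320.67938033 232.73866206]
 [267.40540184 232.30350074]
 [320.34727541 180.65896027]]
```

View pics/case_a.png

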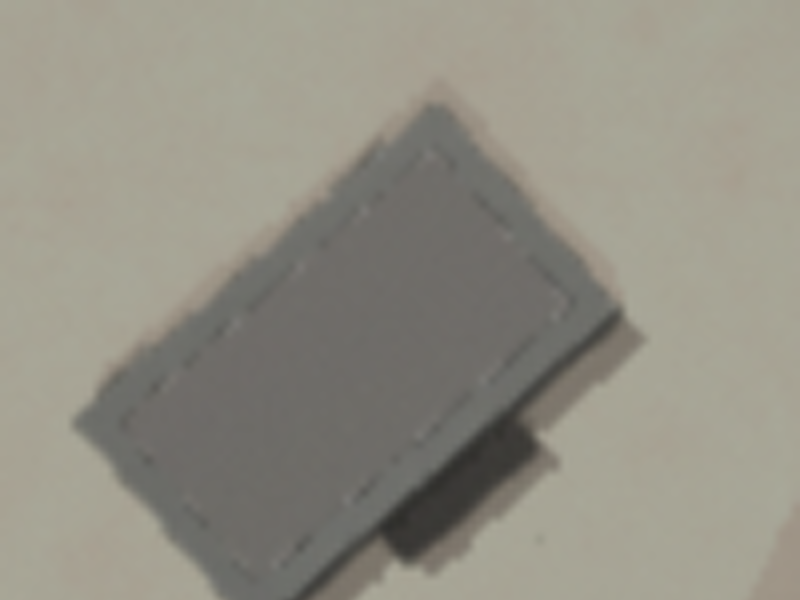

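View pics/bal_a.png

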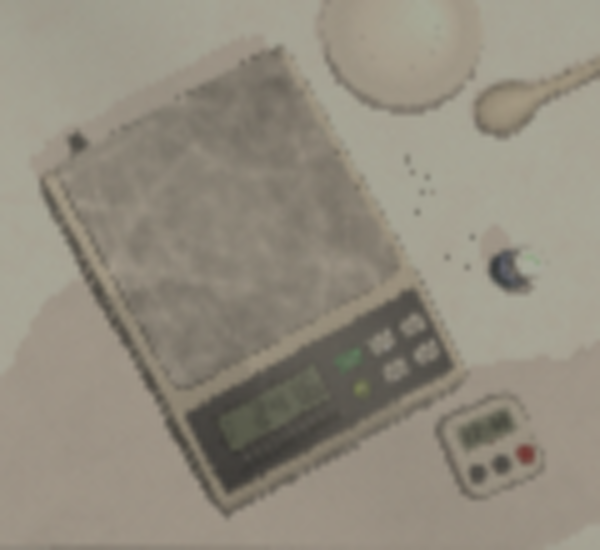

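```bash
python3 - <<'E'
from h import *
c=cal('top')
f=lambda x,y,s,ox,oy,z: onz(c,(x+.5)/s-.5+ox,(y+.5)/s-.5+oy,z)
L=[f(x,y,8,195,200,.074) for x,y in [(78,422),(437,103),(622,310)]]
lip=[f(x,y,8,195,200,.046) for x,y in [(535,445),(410,562)]]
P=[f(x,y,5,295,185,.085) for x,y in [(58,178),(283,48),(402,275),(180,388)]]
print(np.round(L,4)); print(np.linalg.norm(L[0]-L[1]),np.linalg.norm(L[1]-L[2]))
print('top centre',(L[0]+L[2])/2)
print(np.round(lip,4),np.linalg.norm(lip[0]-lip[1]),(lip[0]+lip[1])/2)
d=L[0]-L[1];print('y-axis yaw', np.degrees(np.arctan2(d[1],d[0])), 'from lip',np.degrees(np.arctan2(*(lip[1]-lip[0])[[1,0]])))
print(np.round(P,4),np.mean(P,0),[np.linalg.norm(P[i]-P[i-1]) for i in range(4)])
# auto: min area rects
im=cv2.imread('pics/top0.png').astype(int)
g=im.max(2); m=((g<125)).astype(np.uint8); m[:200]=0;m[285:]=0;m[:,:195]=0;m[:,285:]=0
n,l,s,ce=cv2.connectedComponentsWithStats(m); print(s,ce)
E
```

```text
[[0.4195 0.4203 0.074 ]
 [0.564  0.2636 0.074 ]
 [0.4713 0.1791 0.074 ]]
0.21313769462706264 0.12540467368102354
top centre [0.44543291 0.2997198  0.074     ]
[[0.4123 0.2185 0.046 ]
 [0.3595 0.2739 0.046 ]] 0.07650339758410107 [0.38592632 0.24621099 0.046     ]
y-axis yaw 132.6835223247828 from lip 133.6359846022678
[[ 0.536   0.0589  0.085 ]
 [ 0.6314 -0.1028  0.085 ]
 [ 0.4689 -0.1837  0.085 ]
 [ 0.3884 -0.0264  0.085 ]] [ 0.5061784  -0.06350606  0.085     ] [np.float64(0.17049298425609313), np.float64(0.18771741144579468), np.float64(0.1815541739287624), np.float64(0.17669674485666528)]
[[     0      0    560    420 232791]
 [   205    213     68     66   2409]] [[279.91412039 209.11083762]
 [239.48194271 247.10626816]]
```

```bash
cat >> h.py <<'E'
CY=np.radians(43.); CX=np.array([np.cos(CY),np.sin(CY),0]); CYV=np.array([-np.sin(CY),np.cos(CY),0]); Z=np.array([0,0,1.])
CC=np.array([.4455,.2998,0])
def caseP(x,y,z): return CC+CX*x+CYV*y+Z*z
def tilt(a,yaw=None):
    """tool: x=-case y, tilted a deg from down towards case +x"""
    base=R.from_matrix(np.array([-CYV,-CX,-Z]).T) if yaw is None else R.from_euler('xyz',[np.pi,0,yaw])
    return base*R.from_rotvec([np.radians(a),0,0])
def plan(wps,start=None,nd=0):
    """wps: (pos,rot,n). prints rounded rows"""
    if start is None:
        o=ctrl.get_obs(); p=np.array(o['ee_pos']);r=R.from_euler('xyz',o['eef_rot'])
    else: p,r=start
    rows=[]
    for P,Q,n in wps:
        for k in range(n):
            # interpolate remaining
            dr=(r.inv()*Q).as_rotvec()/(n-k); dp=(np.array(P)-p)/(n-k)
            a=np.round(np.degrees(dr),1); d=np.round(r.as_matrix().T@dp,nd)
            rows.append([a.tolist(),d.tolist()]) if 0 else None
            d=np.round(r.as_matrix().T@dp*1000,nd)
            p=p+r.as_matrix()@d/1000; r=r*R.from_rotvec(np.radians(a))
            rows.append([a.tolist(),d.tolist()])
        print('wp',np.round(p,4),np.round(np.degrees((r.inv()*Q).magnitude()),2))
    for w in rows: print(str(w)[1:-1])
    return p,r
E
python3 - <<'E'
from h import *
plan([([.42,-.15,.25],tilt(0),8),([.31,.178,.25],tilt(0),8)])
E
```

```text
wp [ 0.4201 -0.1503  0.2503] 0.06
wp [0.3104 0.1782 0.2495] 0.06
[-0.0, 0.0, -2.1], [-29.0, -39.0, -3.0]
[-0.0, 0.0, -2.1], [-27.0, -40.0, -4.0]
[-0.0, 0.0, -2.1], [-26.0, -41.0, -3.0]
[-0.0, 0.0, -2.2], [-25.0, -42.0, -4.0]
[-0.0, 0.0, -2.1], [-23.0, -43.0, -3.0]
[-0.0, 0.0, -2.2], [-21.0, -44.0, -4.0]
[-0.0, 0.0, -2.1], [-19.0, -44.0, -3.0]
[-0.0, 0.0, -2.2], [-18.0, -45.0, -4.0]
[-0.0, 0.0, 0.0], [-39.0, -18.0, 0.0]
[-0.0, 0.0, 0.0], [-39.0, -18.0, 0.0]
[-0.0, 0.0, 0.0], [-40.0, -18.0, 0.0]
[-0.0, 0.0, 0.0], [-39.0, -18.0, 0.0]
[-0.0, 0.0, 0.0], [-40.0, -18.0, 0.0]
[-0.0, 0.0, 0.0], [-39.0, -18.0, 0.0]
[-0.0, 0.0, 0.0], [-40.0, -18.0, 0.0]
[-0.0, 0.0, 0.0], [-39.0, -18.0, 1.0]
```

>>> {"api": "drive_tool", "payload": {"increments": [[[0,0,-2.1],[-29,-39,-3],0],[[0,0,-2.1],[-27,-40,-4],0],[[0,0,-2.1],[-26,-41,-3],0],[[0,0,-2.2],[-25,-42,-4],0],[[0,0,-2.1],[-23,-43,-3],0],[[0,0,-2.2],[-21,-44,-4],0],[[0,0,-2.1],[-19,-44,-3],0],[[0,0,-2.2],[-18,-45,-4],0],[[0,0,0],[-39,-18,0],0],[[0,0,0],[-39,-18,0],0],[[0,0,0],[-40,-18,0],0],[[0,0,0],[-39,-18,0],0],[[0,0,0],[-40,-18,0],0],[[0,0,0],[-39,-18,0],0],[[0,0,0],[-40,-18,0],0],[[0,0,0],[-39,-18,0],0]], "squeeze": 10}}

```text
time_s: 2.15
ee_pos: [0.3097, 0.1793, 0.2505]
eef_rot: [-3.141, -0.0, -0.82]
force: [1.0, -0.2, 0.4]
grip_width: 0.0003
```

```bash
python3 - <<'E'
from h import *
o=ctrl.get_obs(); print(o)
c=cal('wrist'); snap('wrist','w1.png')
np.save('cw1.npy',np.array([c[0],np.c_[c[1],c[2],c[2]]],dtype=object),allow_pickle=True)
print(proj(c,[caseP(0,0,.074),caseP(-84.5e-3,0,.041),caseP(-.0625,.108,.074),caseP(-.0625,-.108,.074)]))
snap('top','t1.png')
E
```

```text
{'time_s': 2.15, 'qpos': array([ 4.22515364e-01, -1.72309442e-01,  1.95700377e+00, -2.74967910e-05,
        1.35655952e+00,  1.24205216e+00]), 'joint_vel': array([ 0.97190088,  0.13311889, -0.1097993 ,  0.00258355, -0.02222216,
        0.96344093]), 'tau': array([ -7.54107535, -27.58292735, -34.37989712,   0.06513064,
         0.13096972,  -2.01598182]), 'ee_pos': array([0.30966402, 0.17934421, 0.25052416]), 'eef_rot': array([-3.14128067e+00, -1.34815556e-04, -8.19530972e-01]), 'force': array([ 1.02911343, -0.18515178,  0.40871587]), 'moment': array([-0.02995377, -0.06319373,  0.07301558]), 'grip_width': 0.00033253115511372883}
[[285.09046672   4.65423238]
 [284.27282296 101.95710563]
 [175.04959607  75.67117601]
 [394.53578446  75.83913315]]
```

View pics/w1.png

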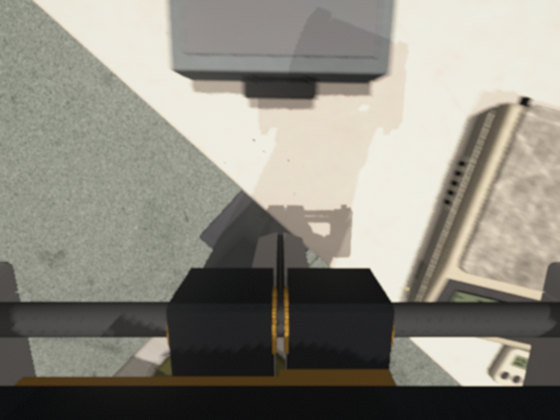

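The wrist view has the case front edge at (173..392, ~75) and the lip at (245..316, 80..98), within a few pixels of prediction. The arm was still moving, so I'll re-measure at rest and try the tilt.

```bash
python3 - <<'E'
from h import *
o=ctrl.get_obs(); print(o['ee_pos'],o['joint_vel'])
c=cal('wrist'); im=snap('wrist','w2.png')
print(proj(c,[caseP(-84.5e-3,.04,.041),caseP(-84.5e-3,-.04,.041),caseP(-.0625,.108,.074),caseP(-.0625,-.108,.074)]))
cv2.imwrite('pics/w2z.png',cv2.resize(im[0:150,150:410,::-1],None,fx=3,fy=3))
plan([([.30,.175,.13],tilt(45),6)])
print(caseP(-.0845,0,.041))
E
```

```text
[0.30921036 0.18047724 0.25039345] [-0.08831564 -0.00387848  0.00932615 -0.01408174  0.00308323 -0.10119292]
[[249.38628613 102.17359919]
 [322.14157603 102.52530264]
 [176.76172955  75.66071307]
 [396.27422343  76.73590172]]
wp [0.2996 0.1751 0.1299] 0.03
[7.5, 0.0, 0.0], [-1.0, 2.0, 20.0]
[7.5, 0.0, 0.0], [-1.0, 4.0, 20.0]
[7.5, 0.0, 0.1], [-0.0, 7.0, 19.0]
[7.5, 0.0, 0.0], [-1.0, 9.0, 18.0]
[7.5, 0.1, 0.0], [-0.0, 11.0, 16.0]
[7.5, 0.0, 0.1], [-1.0, 14.0, 15.0]
[0.38370061 0.24217114 0.041     ]
```

View pics/w2z.png

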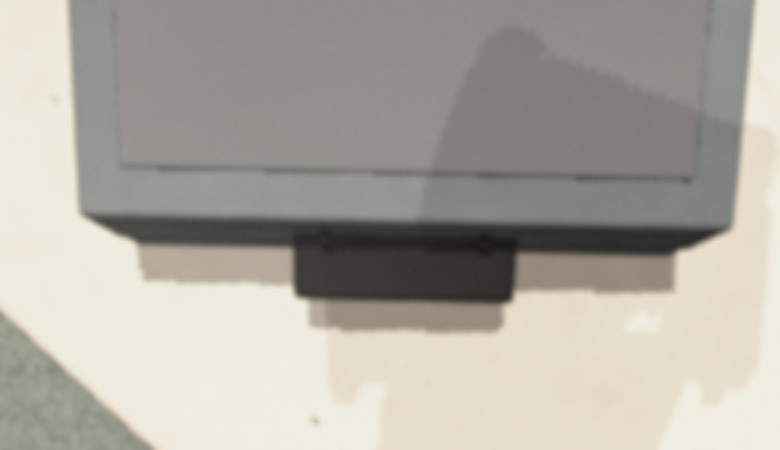

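The zoomed view puts the lip's outer corners at (249,99) and (321,100), and the lid's top front corners at (177,71) and (394,76).

```bash
python3 - <<'E'
from h import *
c=cal('wrist')
a,b=onz(c,177.3,71.3,.074),onz(c,394.3,76,.074); l1,l2=onz(c,248.7,98.7,.046),onz(c,321,100.3,.046)
print(a,b,np.linalg.norm(a-b),l1,l2,np.linalg.norm(l1-l2))
for p,q in((a,b),(l1,l2)):
    d=p-q; print(np.degrees(np.arctan2(d[1],d[0]))-90)
print('cc from front',(a+b)/2+.0625*CX,'from lip',(l1+l2)/2+.0845*CX)
E
```

```text
[0.33028062 0.33682289 0.074     ] [0.47313443 0.17861857 0.074     ] 0.21315679516159153 [0.35922733 0.27229324 0.046     ] [0.41164022 0.21415286 0.046     ] 0.07827780457398761
42.081101051171174
42.03429861936567
cc from front [0.44741713 0.30034563 0.074     ] from lip [0.44723316 0.30085191 0.046     ]
```

>>> {"api": "drive_tool", "payload": {"increments": [[[7.5,0,0],[-1,2,20],0],[[7.5,0,0],[-1,4,20],0],[[7.5,0,0],[0,7,19],0],[[7.5,0,0],[-1,9,18],0],[[7.5,0,0],[0,11,16],0],[[7.5,0,0],[-1,14,15],0],[[0,0,0],[0,0,0],0]]}}

```text
time_s: 3.18
ee_pos: [0.3163, 0.1813, 0.1462]
eef_rot: [-2.419, 0.013, -0.808]
force: [-0.5, -0.7, 0.5]
grip_width: 0.0005
```

```bash
python3 - <<'E'
from h import *
o=ctrl.get_obs(); print(o['ee_pos'],o['eef_rot'],o['qpos'],o['force'])
snap('scene','s2.png')
E
```

```text
[0.31625606 0.18129786 0.14615667] [-2.41853375  0.01305231 -0.80777557] [ 0.1343602  -0.34959798  2.51174448  0.88141531  0.54044871  0.27321039] [-0.46373507 -0.65134562  0.54234829]
```

View pics/s2.png

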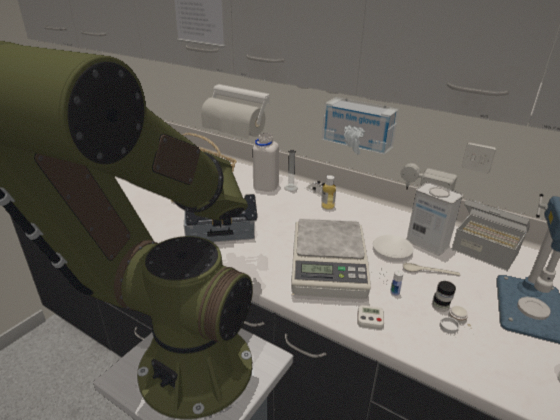

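```bash
sed -i 's/^CY=np.radians(43.)/CY=np.radians(42.4)/; s/^CC=.*/CC=np.array([.4468,.3003,0])/' h.py
cat > kin.py <<'E'
import numpy as np
from scipy.optimize import least_squares
from scipy.spatial.transform import Rotation as R
def rz(a): return R.from_rotvec([0,0,a])
def ry(a): return R.from_rotvec([0,a,0])
LIM=np.array([[-3.03,3.03],[-.79,2.21],[.23,2.52],[-1.04,4.18],[0,3.07],[-2.55,2.55]])
def fk(q,p,s4=1,s6=1,c6=0.):
    a1,L2,L3,d1,d6,e=p
    b=rz(q[0]); r2=b*ry(q[1]); r3=r2*ry(q[2]); r5=r3*rz(s4*q[3])*ry(q[4]); r6=r5*rz(s6*q[5]+c6)
    pos=b.apply([a1,0,d1])+r2.apply([0,0,L2])+r3.apply([e,0,L3])+r5.apply([0,0,d6])
    return pos,r6
D=[([-1.18460892e+00,3.00491418e-01,1.52157700,0,1.32071249,-6.65893434e-02],[0.24051108,-0.49435274,0.2218769],[-3.14153209,1.18685960e-03,-1.11801479]),
([4.22515364e-01,-1.72309442e-01,1.95700377,0,1.35655952,1.24205216],[0.30966402,0.17934421,0.25052416],[-3.14128067,-1.34815556e-04,-8.19530972e-01]),
([0.1343602,-0.34959798,2.51174448,0.88141531,0.54044871,0.27321039],[0.31625606,0.18129786,0.14615667],[-2.41853375,0.01305231,-0.80777557])]
E
python3 - <<'E'
from kin import *
p0=[.05,.4,.4,.4,.2,0]
for s4 in(1,-1):
  for s6 in(1,-1):
    for c6 in(0,np.pi,):
      print(s4,s6,c6,[round((fk(q,p0,s4,s6,c6)[1].inv()*R.from_euler('xyz',e)).magnitude(),3) for q,_,e in D])
for s4 in (1,-1):
  f=lambda p: np.concatenate([fk(q,p,s4)[0]-x for q,x,_ in D]+[0.02*(np.array(p)-p0)])
  for k in range(2):
    s=least_squares(f,p0); p0=s.x
  print(s4,s.x,np.abs(s.fun[:9]).max())
  p0=[.05,.4,.4,.4,.2,0]
E
```

```text
1 1 0 [3.142, 3.142, 3.142]
1 1 3.141592653589793 [0.0, 0.0, 0.0]
1 -1 0 [3.008, 0.657, 2.595]
1 -1 3.141592653589793 [0.133, 2.484, 0.546]
-1 1 0 [3.142, 3.142, 1.696]
-1 1 3.141592653589793 [0.0, 0.0, 1.763]
-1 -1 0 [3.008, 0.657, 1.258]
-1 -1 3.141592653589793 [0.133, 2.484, 2.244]
1 [-0.08470463  0.43327261  0.55534223  0.41654627  0.34535962  0.13100334] 0.033928568319768204
-1 [ 0.55057367  0.36500997 -0.25336551 -1.04808374 -0.34263492 -0.54447727] 0.03372970870303235
```

```bash
python3 - <<'E'
from kin import *
def fk2(q,p):
    a1,L2,L3,d1,d6,e,y=p
    b=rz(q[0]); r2=b*ry(q[1]); r3=r2*ry(q[2]); r4=r3*rz(q[3]); r5=r4*ry(q[4])
    return b.apply([a1,0,d1])+r2.apply([0,0,L2])+r3.apply([e,V*y,L3])+r4.apply([0,(1-V)*y,0])+r5.apply([0,0,d6])
for V in(1,0):
  for reg in (1e-2,1e-4):
    p0=np.array([.0,.45,.4,.4,.2,0,.0367])
    f=lambda p: np.concatenate([fk2(q,p)-x for q,x,_ in D]+[reg*(np.array(p)-p0)])
    s=least_squares(f,p0); print(V,reg,s.x,np.abs(s.fun[:9]).max())
E
```

```text
1 0.01 [-2.27786091e-04  4.24019467e-01  4.47891149e-01  2.22237529e-01
  2.53867012e-01  4.14542488e-02  3.65654591e-02] 7.323712665002757e-05
1 0.0001 [-1.33051998e-05  4.24201403e-01  4.47516958e-01  2.21230784e-01
  2.53649421e-01  4.09142196e-02  3.65942511e-02] 9.75799419988821e-07
0 0.01 [-0.10155452  0.4296005   0.56206604  0.31847612  0.28657337  0.08541021
  0.03657669] 0.0021014434270336113
0 0.0001 [-0.10198704  0.42958313  0.56255846  0.31897376  0.2867454   0.08558249
  0.03657939] 0.0020817340454942768
```

```bash
cat > kin.py <<'E'
import numpy as np
from scipy.optimize import least_squares
from scipy.spatial.transform import Rotation as R
P=(0,.4242,.4475,.22123,.25365,.04091,.0366)
LIM=np.array([[-3.03,3.03],[-.79,2.21],[.23,2.52],[-1.04,4.18],[0,3.07],[-2.55,2.55]])
def rz(a): return R.from_rotvec([0,0,a])
def ry(a): return R.from_rotvec([0,a,0])
def fk(q):
    a1,L2,L3,d1,d6,e,y=P
    b=rz(q[0]); r2=b*ry(q[1]); r3=r2*ry(q[2]); r5=r3*rz(q[3])*ry(q[4])
    return b.apply([a1,0,d1])+r2.apply([0,0,L2])+r3.apply([e,y,L3])+r5.apply([0,0,d6]), r5*rz(q[5]+np.pi)
def ik(pos,rot,seeds):
    best=(9,None)
    for s in seeds:
        def f(q):
            x,r=fk(q); return np.r_[x-pos,0.3*(r.inv()*rot).as_rotvec()]
        lo,hi=LIM.T+np.array([[.02],[-.02]])
        r=least_squares(f,np.clip(s,lo+1e-3,hi-1e-3),bounds=(lo,hi),xtol=1e-10,ftol=1e-12)
        e=np.abs(r.fun).max()
        if e<best[0]: best=(e,r.x)
        if e<1e-4: break
    return best
SEEDS=[[.42,-.17,1.95,0,1.35,1.24],[.13,-.3,2.4,.9,.6,.3],[.5,0,2.2,1.5,.6,0],[.5,0,2.2,-.5,.6,1.5],[.7,0,2.,0,.5,1.]]
E
cat > scan.py <<'E'
from h import *; from kin import *
def tool(a,head):
    # tilt a from down toward heading offset head(deg) from case +x ; tool x horizontal
    return rz(np.radians(head))*tilt(a)
S=np.array
for head in (-40,-20,0,20,40):
  for a in (15,25,35,45,55):
    t=tool(a,head)
    # contact: lip edge rests on -y face at s=5
    tcp=caseP(-.080,0,.041)-t.apply([0,-.008,.007])
    e,q=ik(tcp,t,SEEDS); print(head,a,np.round(tcp,3),round(e,4),np.round(q,2) if e<1e-3 else '')
E
python3 scan.py
```

```text
-40 15 [0.378 0.246 0.046] 0.0 [ 0.57  0.25  2.1  -0.24  0.58  2.28]
-40 25 [0.378 0.246 0.044] 0.0077 
-40 35 [0.377 0.246 0.042] 0.0352 
-40 45 [0.377 0.246 0.04 ] 0.0175 
-40 55 [0.377 0.246 0.038] 0.0032 
-20 15 [0.379 0.243 0.046] 0.0 [ 0.5   0.23  2.13 -0.06  0.53  1.73]
-20 25 [0.378 0.242 0.044] 0.0 [ 0.52  0.19  2.24 -0.19  0.29  1.87]
-20 35 [0.378 0.242 0.042] 0.0056 
-20 45 [0.378 0.242 0.04 ] 0.0 [ 0.55  0.23  2.42  3.52  0.31 -1.82]
-20 55 [0.378 0.242 0.038] 0.0 [ 0.57  0.34  2.48  3.39  0.64 -1.67]
0 15 [0.381 0.24  0.046] 0.0 [0.44 0.23 2.13 0.15 0.54 1.15]
0 25 [0.38  0.239 0.044] 0.0 [0.4  0.19 2.24 0.44 0.33 0.84]
0 35 [0.38  0.239 0.042] 0.0 [ 0.36  0.19  2.34  1.38  0.22 -0.12]
0 45 [0.38  0.239 0.04 ] 0.0 [ 0.31  0.23  2.42  2.25  0.39 -1.03]
0 55 [0.38  0.239 0.038] 0.0 [ 0.26  0.34  2.48  2.51  0.68 -1.34]
20 15 [0.383 0.238 0.046] 0.0 [0.38 0.25 2.1  0.3  0.62 0.63]
20 25 [0.383 0.237 0.044] 0.0 [0.3  0.22 2.19 0.67 0.51 0.23]
20 35 [0.383 0.237 0.042] 0.0 [ 0.22  0.23  2.27  1.16  0.5  -0.31]
20 45 [0.383 0.237 0.04 ] 0.0 [ 0.14  0.29  2.33  1.58  0.61 -0.79]
20 55 [0.383 0.237 0.038] 0.0 [ 0.06  0.39  2.37  1.81  0.81 -1.11]
40 15 [0.386 0.237 0.046] 0.0 [0.34 0.28 2.05 0.36 0.72 0.21]
40 25 [0.386 0.236 0.044] 0.0 [ 0.24  0.28  2.11  0.66  0.69 -0.13]
40 35 [0.386 0.236 0.042] 0.0 [ 0.15  0.31  2.16  0.96  0.74 -0.47]
40 45 [0.386 0.236 0.04 ] 0.0 [ 0.06  0.37  2.19  1.19  0.84 -0.77]
40 55 [0.386 0.236 0.038] 0.0 [-0.02  0.46  2.2   1.35  0.98 -0.99]
```

```bash
cat > traj.py <<'E'
from h import *; from kin import *
HEAD=20
def tool(a,head=HEAD): return rz(np.radians(head))*tilt(a)
def contact(th,a,s=.005,press=0.,head=HEAD):
    th=np.radians(th); t=tool(a,head)
    edge=caseP(.0625,0,.040)+.147*(-np.cos(th)*CX+np.sin(th)*Z)
    return edge-t.apply([0,-.008,s]),t
def chk(pts,q):
    for p,t in pts:
        e,qn=ik(p,t,[q]+SEEDS); print(np.round(p,3),round(e,4),np.round(qn,2)); q=qn
E
python3 - <<'E'
from traj import *
p,t=contact(0,40); p=p-.004*Z
q=ctrl.get_obs()['qpos']
print('pre');chk([(p-CX*.05+Z*.06,t),(p-CX*.05,t),(p-CX*.025,t),(p,t)],q)
print('arc');chk([contact(th,min(40,85-th)) for th in range(0,91,10)],[.18,.26,2.3,1.37,.56,-.55])
E
```

```text
pre
[0.343 0.201 0.095] 0.0 [ 0.08 -0.01  2.4   1.11  0.65 -0.33]
[0.343 0.201 0.035] 0.0 [ 0.08  0.2   2.42  1.41  0.59 -0.7 ]
[0.362 0.218 0.035] 0.0 [ 0.13  0.23  2.37  1.42  0.56 -0.66]
[0.38  0.235 0.035] 0.0 [ 0.17  0.27  2.31  1.43  0.54 -0.62]
arc
[0.38  0.235 0.039] 0.0 [ 0.17  0.26  2.31  1.41  0.54 -0.59]
[0.382 0.237 0.064] 0.0 [ 0.18  0.18  2.3   1.28  0.56 -0.44]
[0.387 0.241 0.089] 0.0 [ 0.19  0.13  2.28  1.16  0.58 -0.29]
[0.395 0.248 0.112] 0.0 [ 0.21  0.09  2.24  1.06  0.6  -0.16]
[0.405 0.258 0.133] 0.0 [ 0.23  0.07  2.2   0.99  0.63 -0.04]
[0.419 0.27  0.152] 0.0 [0.29 0.07 2.1  0.74 0.66 0.25]
[0.434 0.285 0.168] 0.0 [0.37 0.12 1.94 0.4  0.79 0.61]
[0.452 0.301 0.181] 0.0 [0.45 0.21 1.76 0.19 0.97 0.84]
[0.47  0.318 0.189] 0.0 [0.51 0.33 1.57 0.05 1.17 0.97]
[0.489 0.336 0.193] 0.0 [ 0.56  0.47  1.37 -0.04  1.39  1.05]
```

```bash
python3 - <<'E'
from traj import *
p,t=contact(0,40); p=p-.004*Z
plan([(p-CX*.05+Z*.06,t,5),(p-CX*.05,t,3)])
E
```

```text
wp [0.3429 0.2009 0.0947] 0.04
wp [0.3431 0.2014 0.035 ] 0.04
[-0.3, -2.3, -2.9], [1.0, 2.0, 12.0]
[-0.3, -2.3, -2.9], [1.0, 2.0, 12.0]
[-0.3, -2.3, -2.9], [2.0, 2.0, 12.0]
[-0.3, -2.4, -3.0], [2.0, 2.0, 12.0]
[-0.3, -2.3, -2.9], [3.0, 2.0, 12.0]
[0.0, -0.0, -0.0], [0.0, 13.0, 15.0]
[0.0, -0.0, -0.0], [0.0, 13.0, 16.0]
[0.0, -0.0, -0.0], [0.0, 12.0, 15.0]
```

>>> {"api": "drive_tool", "payload": {"increments": [[[-0.3,-2.3,-2.9],[1,2,12],0],[[-0.3,-2.3,-2.9],[1,2,12],0],[[-0.3,-2.3,-2.9],[2,2,12],0],[[-0.3,-2.4,-3],[2,2,12],0],[[-0.3,-2.3,-2.9],[3,2,12],0],[[0,0,0],[0,13,15],0],[[0,0,0],[0,13,16],0],[[0,0,0],[0,12,15],0],[[0,0,0],[0,0,0],0]]}}

```text
time_s: 4.35
ee_pos: [0.3428, 0.2028, 0.035]
eef_rot: [-2.443, 0.002, -0.479]
force: [-0.3, 0.0, 0.7]
grip_width: 0.0004
```

```bash
python3 - <<'E'
from traj import *
o=ctrl.get_obs(); print(o['qpos'])
p,t=contact(0,40); q=p-.004*Z
s=(np.array(o['ee_pos']),R.from_euler('xyz',o['eef_rot'])); print(s[0]-(q-.05*CX),np.degrees((s[1].inv()*t).as_rotvec()))
pts=[(q,t,4)]+[(*contact(th,min(40,85-th)),1) for th in range(0,91,6)]
plan(pts,nd=0)
snap('wrist','w3.png')
E
```

```text
[ 0.07848286  0.19752982  2.42009159  1.40796901  0.58739897 -0.69248455]
[-0.00036533  0.0014769   0.00033871] [-0.03384988  0.21025962  0.05871411]
wp [0.38   0.2354 0.0346] 0.05
wp [0.3798 0.235  0.0381] 0.05
wp [0.3802 0.2357 0.0544] 0.05
wp [0.382  0.237  0.0691] 0.05
wp [0.3857 0.2397 0.0844] 0.05
wp [0.39   0.2436 0.0981] 0.05
wp [0.3947 0.2482 0.1125] 0.05
wp [0.4008 0.2534 0.1253] 0.05
wp [0.4079 0.2605 0.1372] 0.05
wp [0.4162 0.2677 0.1484] 0.05
wp [0.4247 0.2754 0.1591] 0.05
wp [0.4342 0.2847 0.169 ] 0.05
wp [0.4447 0.2941 0.1763] 0.05
wp [0.4554 0.3038 0.183 ] 0.05
wp [0.4665 0.3142 0.1874] 0.05
wp [0.4777 0.3248 0.1912] 0.05
wp [0.4891 0.3358 0.1925] 0.05
[-0.0, 0.1, 0.0], [5.0, -9.0, 7.0]
[-0.0, 0.0, 0.0], [4.0, -9.0, 8.0]
[-0.0, 0.1, 0.0], [5.0, -8.0, 7.0]
[-0.0, 0.0, 0.1], [4.0, -9.0, 8.0]
[-0.0, 0.0, -0.0], [0.0, -2.0, -3.0]
[-0.0, 0.0, -0.0], [0.0, -11.0, -12.0]
[-0.0, 0.0, -0.0], [1.0, -11.0, -10.0]
[-0.0, 0.0, -0.0], [2.0, -13.0, -9.0]
[-0.0, 0.0, -0.0], [2.0, -13.0, -7.0]
[-0.0, 0.0, -0.0], [2.0, -14.0, -7.0]
[-0.0, 0.0, -0.0], [3.0, -14.0, -5.0]
[-0.0, 0.0, -0.0], [3.0, -15.0, -3.0]
[-3.0, 0.0, -0.0], [4.0, -15.0, -2.0]
[-6.0, 0.0, -0.0], [4.0, -15.0, -2.0]
[-6.0, 0.0, -0.0], [4.0, -16.0, -2.0]
[-6.0, 0.0, -0.0], [5.0, -15.0, -1.0]
[-6.0, 0.0, -0.0], [5.0, -15.0, -2.0]
[-6.0, 0.0, -0.0], [5.0, -15.0, -1.0]
[-6.0, 0.0, -0.0], [5.0, -15.0, -2.0]
[-6.0, 0.0, -0.0], [5.0, -15.0, -1.0]
```

View pics/w3.png

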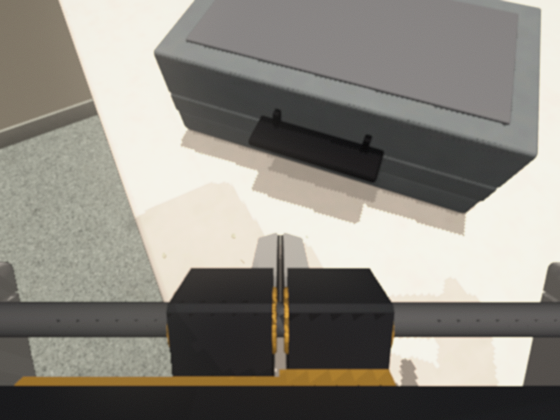

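The view shows the fingertips at (280,235), below and in front of the lip (250..382, 120..180). Now I'll insert and start lifting.

>>> {"api": "drive_tool", "payload": {"increments": [[[0,0,0],[5,-9,7],0],[[0,0,0],[4,-9,8],0],[[0,0,0],[5,-8,7],0],[[0,0,0],[4,-9,8],0],[[0,0,0],[0,-2,-3],0],[[0,0,0],[0,-11,-12],0],[[0,0,0],[1,-11,-10],0],[[0,0,0],[2,-13,-9],0]]}}

```text
time_s: 5.4
ee_pos: [0.3857, 0.2394, 0.0853]
eef_rot: [-2.442, -0.001, -0.48]
force: [-0.7, 0.7, -0.5]
grip_width: 0.0006
```

```bash
python3 - <<'E'
from traj import *
o=ctrl.get_obs(); print(o['ee_pos'],o['force'],o['moment'])
snap('wrist','w4.png')
E
```

```text
[0.38574096 0.23941451 0.08534535] [-0.67463594  0.68802179 -0.51418615] [-0.35711217  0.2660665   0.13308195]
```

View pics/w4.png

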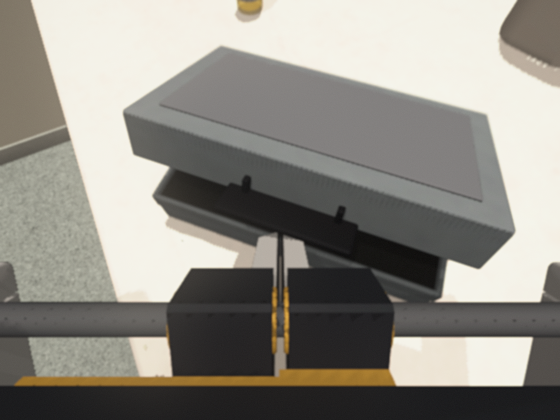

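The lid is lifting: the tray shows below the lip, which sits on the fingers at about (285,235). I'll carry on along the arc and a little beyond.

>>> {"api": "drive_tool", "payload": {"increments": [[[0,0,0],[2,-13,-7],0],[[0,0,0],[2,-14,-7],0],[[0,0,0],[3,-14,-5],0],[[0,0,0],[3,-15,-3],0],[[-3,0,0],[4,-15,-2],0],[[-6,0,0],[4,-15,-2],0],[[-6,0,0],[4,-16,-2],0],[[-6,0,0],[5,-15,-1],0]]}}

```text
time_s: 6.45
ee_pos: [0.4451, 0.294, 0.1775]
eef_rot: [-2.811, -0.002, -0.48]
force: [-0.6, -0.8, -0.6]
grip_width: 0.0005
```

```bash
python3 - <<'E'
from traj import *
o=ctrl.get_obs(); print(o['ee_pos'],o['force'],o['moment'])
snap('wrist','w5.png')
pts=[(*contact(th,max(0,min(40,85-th))),1) for th in range(72,97,6)]
plan(pts,nd=0)
E
```

```text
[0.44505749 0.29402621 0.17750073] [-0.57298784 -0.83040678 -0.59963467] [-0.17982425  0.09173949  0.07524316]
wp [0.4556 0.3036 0.183 ] 0.05
wp [0.4667 0.3141 0.1874] 0.05
wp [0.4779 0.3248 0.1912] 0.05
wp [0.4893 0.3357 0.1925] 0.05
wp [0.5002 0.3458 0.1915] 0.05
[-5.8, -0.2, 0.1], [4.0, -12.0, 0.0]
[-6.0, -0.0, 0.0], [5.0, -15.0, -1.0]
[-6.0, -0.0, 0.0], [5.0, -15.0, -2.0]
[-1.0, -0.0, 0.0], [5.0, -15.0, -1.0]
[-0.0, -0.0, 0.0], [5.0, -14.0, 1.0]
```

View pics/w5.png

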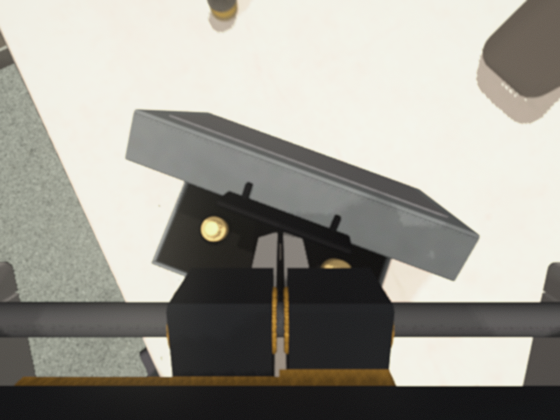

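The lid is past about 60° and brass knobs show at (214,229) and (336,265). I'll push past the balance point.

>>> {"api": "drive_tool", "payload": {"increments": [[[-5.8,0,0],[4,-12,0],0],[[-6,0,0],[5,-15,-1],0],[[-6,0,0],[5,-15,-2],0],[[-1,0,0],[5,-15,-1],0],[[0,0,0],[5,-14,1],0],[[0,0,0],[0,0,0],0],[[0,0,0],[0,0,0],0]]}}

```text
time_s: 7.38
ee_pos: [0.4975, 0.3439, 0.1894]
eef_rot: [-3.136, -0.0, -0.48]
force: [-0.5, 0.4, 0.6]
grip_width: 0.0007
```

```bash
python3 - <<'E'
from traj import *
o=ctrl.get_obs(); print(o['ee_pos'],o['force'],o['moment'])
snap('wrist','w6.png'); snap('top','t6.png')
p=o['ee_pos']
plan([(caseP(-.09,0,.25),tilt(0),5)])
E
```

```text
[0.49754865 0.34386702 0.18942366] [-0.48213693  0.35426971  0.58163574] [-0.04763783 -0.05241361 -0.01051164]
wp [0.3802 0.2399 0.2503] 0.04
[-0.1, 0.0, 4.0], [-11.0, 29.0, -12.0]
[-0.1, 0.0, 4.0], [-9.0, 30.0, -12.0]
[-0.1, 0.0, 4.0], [-7.0, 31.0, -12.0]
[-0.0, -0.0, 4.1], [-5.0, 31.0, -12.0]
[-0.1, 0.0, 4.0], [-3.0, 31.0, -13.0]
```

View pics/w6.png

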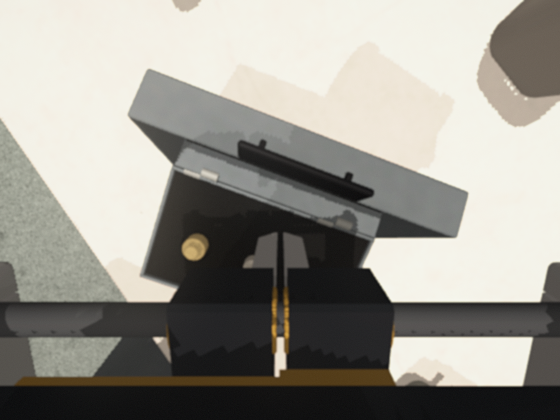

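The lid has fallen back on its own, and the lip at (305,165) is clear of the fingers. I'll retreat and look down into the tray.

>>> {"api": "drive_tool", "payload": {"increments": [[[0,0,4],[-11,29,-12],0],[[0,0,4],[-9,30,-12],0.3],[[0,0,4],[-7,31,-12],0.6],[[0,0,4.1],[-5,31,-12],0.6],[[0,0,4],[-3,31,-13],0.6],[[0,0,0],[0,0,0],0.6],[[0,0,0],[0,0,0],0.6]]}}

```text
time_s: 8.35
ee_pos: [0.3806, 0.2403, 0.2498]
eef_rot: [-3.135, 0.001, -0.83]
force: [-1.0, -0.6, -0.4]
grip_width: 0.0553
```

```bash
python3 - <<'E'
from traj import *
o=ctrl.get_obs(); print(o['ee_pos'],o['eef_rot'],o['force'],o['grip_width'])
c=cal('wrist');im=snap('wrist','w7.png'); snap('scene','s7.png')
print(np.round(proj(c,[caseP(-.01,y,z) for y in(-.062,0,.062) for z in (.064,.044)]),1))
E
```

```text
[0.38063959 0.24030226 0.24978436] [-3.13494274e+00  9.08777788e-04 -8.29865842e-01] [-1.01085456 -0.56889376 -0.38383786] 0.0552516435271637
[[340.1 119.1]
 [336.8 119.8]
 [280.6 119.1]
 [280.6 119.7]
 [221.2 119. ]
 [224.4 119.7]]
```

View pics/w7.png

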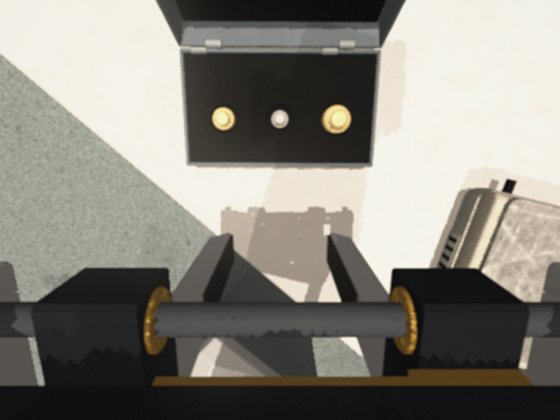

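View pics/s7.png

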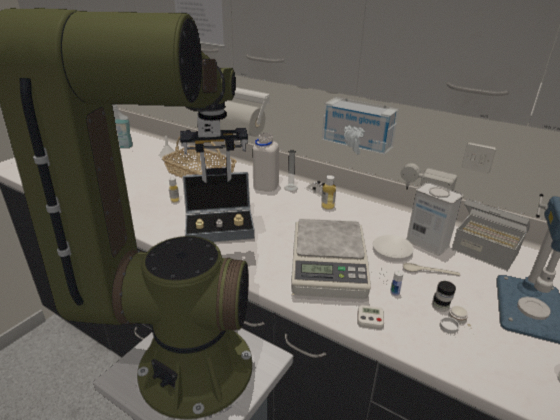

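The scene view shows the lid standing open. The wrist view shows the mid weight at (224,119), the small silver one at (280,119) and the largest brass one at (337,119), so the largest is in the y=-62 nest.

```bash
python3 - <<'E'
from traj import *
im=cv2.imread('pics/w7.png'); c=cal('wrist')
m=(im.max(2)>90).astype(np.uint8); m[:60]=0;m[155:]=0;m[:,:195]=0;m[:,365:]=0
n,l,s,ce=cv2.connectedComponentsWithStats(m)
for i in range(1,n):
    if s[i,4]>30: print(s[i],ce[i],onz(c,*ce[i],.055))
print(caseP(-.01,-.062,.055))
# tray outer corners bench check
for u,v in [(188,165),(374,165)]: print(onz(c,u,v,.04))
E
```

```text
[322 104  30  30 686] [336.27988338 118.7244898 ] [0.47988902 0.25012355 0.055     ]
[211 107  24  24 448] [222.96651786 118.25223214] [0.39856449 0.33977487 0.055     ]
[271 110  18  19 267] [279.35955056 118.62546816] [0.43893272 0.29506133 0.055     ]
[0.48122219 0.24777275 0.055     ]
[0.33039155 0.33828189 0.04      ]
[0.4747499  0.18046739 0.04      ]
```

```bash
python3 - <<'E'
from traj import *
w=np.array([.480,.2495,0])
chk([(w+Z*.12,tilt(0)),(w+Z*.054,tilt(0))],ctrl.get_obs()['qpos'])
plan([(w+Z*.12,tilt(0),4),(w+Z*.065,tilt(0),3)])
E
```

```text
[0.48 0.25 0.12] 0.0 [ 0.41  0.39  1.66 -0.    1.1   1.24]
[0.48  0.25  0.054] 0.0 [0.41 0.48 1.7  0.   0.96 1.24]
wp [0.4797 0.2498 0.1205] 0.06
wp [0.4797 0.2498 0.0655] 0.06
[-0.1, 0.0, 0.0], [15.0, -20.0, 32.0]
[-0.1, 0.0, 0.0], [15.0, -20.0, 33.0]
[-0.1, 0.0, 0.0], [15.0, -19.0, 32.0]
[-0.0, 0.1, 0.0], [15.0, -20.0, 32.0]
[-0.0, -0.0, 0.0], [0.0, -0.0, 18.0]
[-0.0, -0.0, 0.0], [0.0, -0.0, 19.0]
[-0.0, -0.0, 0.0], [0.0, -0.0, 18.0]
```

>>> {"api": "drive_tool", "payload": {"increments": [[[-0.1,0,0],[15,-20,32],0.5],[[-0.1,0,0],[15,-20,33],0.5],[[-0.1,0,0],[15,-19,32],0.5],[[0,0,0],[15,-20,32],0.5],[[0,0,0],[0,0,0],0.5],[[0,0,0],[0,0,18],0.5],[[0,0,0],[0,0,19],0.5],[[0,0,0],[0,0,18],0.5],[[0,0,0],[0,0,0],0.5]]}}

```text
time_s: 9.57
ee_pos: [0.4789, 0.2495, 0.0654]
eef_rot: [3.141, 0.001, -0.83]
force: [-0.8, -0.2, 0.2]
grip_width: 0.0471
```

```bash
python3 - <<'E'
from traj import *
o=ctrl.get_obs(); print(o['ee_pos'],o['eef_rot'],o['force'],o['grip_width'])
snap('wrist','w8.png')
plan([(np.array([.480,.2495,.054]),tilt(0),1)],nd=1)
E
```

```text
[0.47891364 0.24952614 0.06535705] [ 3.14079179e+00  1.43535405e-03 -8.30299170e-01] [-0.80350698 -0.22297612  0.17580867] 0.047088233842686636
wp [0.48   0.2495 0.054 ] 0.06
[-0.0, 0.1, 0.0], [0.6, -0.3, 12.2]
```

View pics/w8.png

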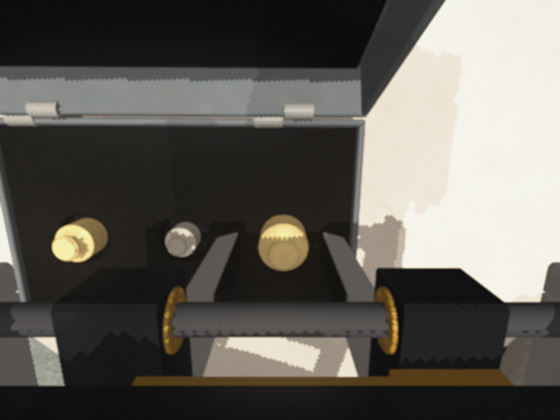

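The largest weight sits centrally between the fingers: knob at (285,258), fingertips at x≈238 and 325. I'll lower, grip and lift a little.

>>> {"api": "drive_tool", "payload": {"increments": [[[0,0,0],[0.6,-0.3,6],0.5],[[0,0,0],[0,0,6],0.5],[[0,0,0],[0,0,0],0.5],[[0,0,0],[0,0,0],0],[[0,0,0],[0,0,0],0],[[0,0,0],[0,0,0],0],[[0,0,0],[0,0,0],0]], "squeeze": 20}}

```text
time_s: 10.5
ee_pos: [0.4802, 0.2494, 0.0541]
eef_rot: [-3.141, 0.001, -0.831]
force: [0.6, -0.4, 1.8]
grip_width: 0.0283
```

>>> {"api": "drive_tool", "payload": {"increments": [[[0,0,0],[0,0,-10],0],[[0,0,0],[0,0,-20],0],[[0,0,0],[0,0,-30],0],[[0,0,0],[0,0,-40],0],[[0,0,0],[0,0,-30],0],[[0,0,0],[0,0,0],0]]}}

```text
time_s: 11.25
ee_pos: [0.4808, 0.2496, 0.1862]
eef_rot: [-3.137, -0.0, -0.831]
force: [0.6, -0.8, -2.2]
grip_width: 0.0283
```

```bash
python3 - <<'E'
from traj import *
o=ctrl.get_obs(); print(o['ee_pos'],o['eef_rot'],o['force'],o['grip_width'])
snap('wrist','w9.png');snap('scene','s9.png')
E
```

```text
[0.48078473 0.24957081 0.1862237 ] [-3.13690588e+00 -3.84049717e-04 -8.30548625e-01] [ 0.57400823 -0.76435454 -2.21672645] 0.028322372841465517
```

View pics/w9.png

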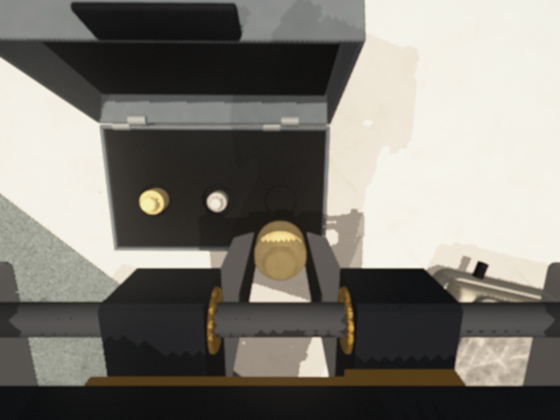

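View pics/s9.png

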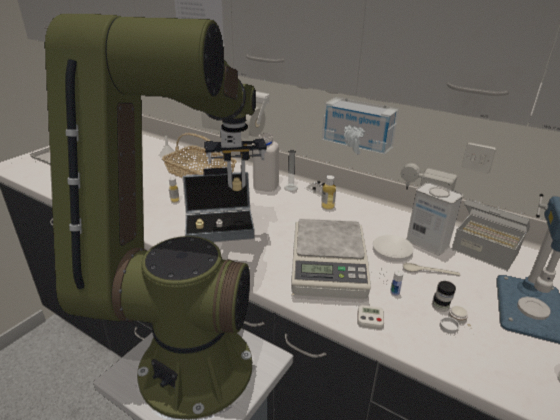

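The weight is held upright (width 28.3 mm, force −2.2 N). Its nest is empty and the other two weights are still in place at (153,201) and (217,201). Moving over to the pan.

```bash
python3 - <<'E'
from traj import *
plan([(np.array([.47,-.063,.19]),tilt(0),8)])
E
```

```text
wp [ 0.4698 -0.0634  0.1899] 0.03
[0.0, 0.0, 0.0], [28.0, 27.0, -1.0]
[0.0, 0.0, 0.0], [28.0, 27.0, -1.0]
[0.0, 0.0, 0.0], [28.0, 27.0, -1.0]
[0.0, 0.0, 0.0], [28.0, 27.0, -1.0]
[0.0, 0.0, 0.0], [28.0, 27.0, -1.0]
[0.0, 0.0, 0.0], [28.0, 28.0, -1.0]
[0.0, 0.0, 0.0], [28.0, 27.0, -1.0]
[0.0, 0.1, 0.0], [28.0, 28.0, -0.0]
```

>>> {"api": "drive_tool", "payload": {"increments": [[[0,0,0],[14,13,-1],0],[[0,0,0],[28,27,-1],0],[[0,0,0],[28,27,-1],0],[[0,0,0],[28,27,-1],0],[[0,0,0],[28,27,-1],0],[[0,0,0],[28,28,-1],0],[[0,0,0],[28,27,0],0],[[0,0,0],[28,28,0],0],[[0,0,0],[14,14,0],0],[[0,0,0],[0,0,0],0],[[0,0,0],[0,0,0],0]]}}

```text
time_s: 12.72
ee_pos: [0.4698, -0.0631, 0.1891]
eef_rot: [-3.141, 0.002, -0.831]
force: [0.0, 0.5, -1.0]
grip_width: 0.0281
```

```bash
python3 - <<'E'
from traj import *
o=ctrl.get_obs(); print(o['ee_pos'],o['eef_rot'],o['force'],o['grip_width'])
c=cal('wrist');snap('wrist','w10.png');snap('scene','s10.png')
im=cv2.imread('pics/s10.png');cv2.imwrite('pics/s10z.png',cv2.resize(im[180:310,170:400],None,fx=3,fy=3))
import pickle; pickle.dump(c,open('c10.pkl','wb'))
E
```

```text
[ 0.46983372 -0.06306267  0.18914672] [-3.14127263e+00  1.69826149e-03 -8.30866053e-01] [ 0.02709299  0.46314568 -1.04530482] 0.02807526351652041
```

View pics/w10.png

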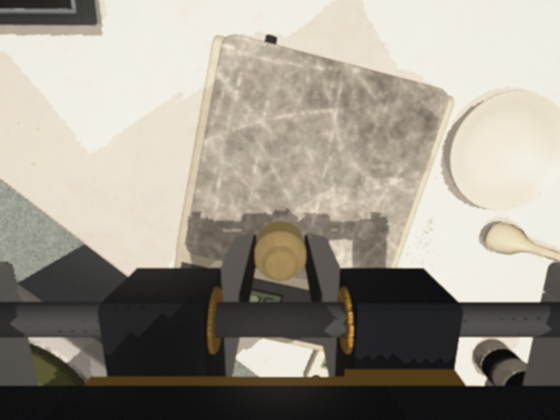

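View pics/s10z.png

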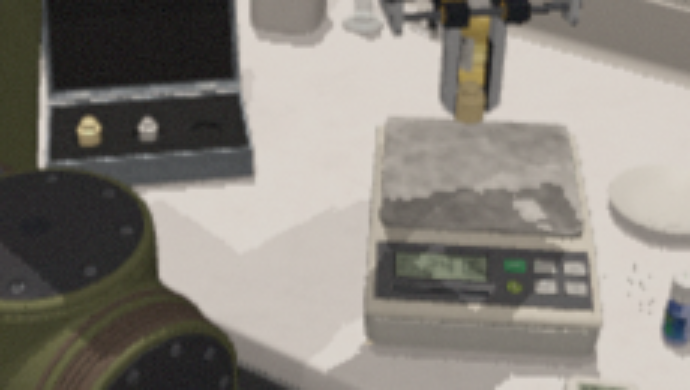

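The wrist view shows the pan's back corners near (220,37) and (450,98). The scene zoom shows pan corners at about (385,120), (570,124), (582,233) and (380,226).

```bash
python3 - <<'E'
from traj import *
import pickle; c=pickle.load(open('c10.pkl','rb'))
a,b=onz(c,221,37,.085),onz(c,450,98,.085); d=b-a; print(a,b,np.linalg.norm(d))
# right edge: points along
for u,v in[(450,98),(425,180),(400,264),(221,37),(205,140),(187,255)]: print(onz(c,u,v,.085))
u=d/np.linalg.norm(d); n=np.array([u[1],-u[0],0]); n*= -np.sign(n[0])
print('yaw',np.degrees(np.arctan2(-n[1],-n[0])),'centre',(a+b)/2+.092*n)
s=cal('scene'); Q=[onz(s,(x+.5)/3-.5+170,(y+.5)/3-.5+180,.085) for x,y in[(385,120),(570,124),(582,233),(380,226)]]
print(np.round(Q,4),np.mean(Q,0),[np.linalg.norm(Q[i]-Q[i-1]) for i in range(4)])
E
```

```text
[0.5396423  0.06138839 0.085     ] [ 0.62729706 -0.09955723  0.085     ] 0.1832671511434936
[ 0.62729706 -0.09955723  0.085     ]
[ 0.57075146 -0.13390042  0.085     ]
[ 0.50565372 -0.17405843  0.085     ]
[0.5396423  0.06138839 0.085     ]
[0.47251598 0.02207806 0.085     ]
[ 0.38476842 -0.02917249  0.085     ]
yaw 28.57374869979846 centre [ 0.50267508 -0.06308706  0.085     ]
[[ 0.5331  0.059   0.085 ]
 [ 0.6317 -0.1005  0.085 ]
 [ 0.4676 -0.1842  0.085 ]
 [ 0.3758 -0.0292  0.085 ]] [ 0.50203417 -0.06371748  0.085     ] [np.float64(0.1803073236892818), np.float64(0.18747366510216473), np.float64(0.18412716962221776), np.float64(0.180169501764546)]
```

All three estimates of the pan centre agree within 4 mm, at (0.5025, -0.063).

```bash
python3 - <<'E'
from traj import *
plan([(np.array([.5025,-.063,.17]),tilt(0),2),(np.array([.5025,-.063,.116]),tilt(0),5)],nd=1)
E
```

```text
wp [ 0.5025 -0.063   0.17  ] 0.07
wp [ 0.5025 -0.0629  0.116 ] 0.07
[-0.0, 0.0, 0.0], [11.1, -11.8, 9.7]
[-0.0, 0.1, 0.0], [11.1, -11.9, 9.7]
[-0.0, -0.0, 0.0], [-0.0, 0.0, 10.8]
[-0.0, -0.0, 0.0], [-0.0, 0.0, 10.8]
[-0.0, -0.0, 0.0], [-0.0, 0.0, 10.8]
[-0.0, -0.0, 0.0], [-0.0, 0.0, 10.8]
[-0.0, -0.0, 0.0], [-0.1, 0.0, 10.8]
```

>>> {"api": "drive_tool", "payload": {"increments": [[[0,0,0],[11,-12,9.5],0],[[0,0.1,0],[11,-12,9.5],0],[[0,0,0],[0,0,11],0],[[0,0,0],[0,0,11],0],[[0,0,0],[0,0,11],0],[[0,0,0],[0,0,11],0],[[0,0,0],[0,0,10],0],[[0,0,0],[0,0,0],0],[[0,0,0],[0,0,0],0],[[0,0,0],[0,0,0],0]]}}

```text
time_s: 14.08
ee_pos: [0.5031, -0.0633, 0.117]
eef_rot: [-3.14, -0.001, -0.831]
force: [0.5, 0.0, -2.8]
grip_width: 0.0283
```

>>> {"api": "drive_tool", "payload": {"increments": [[[0,0,0],[0,0,1.5],0],[[0,0,0],[0,0,1.5],0],[[0,0,0],[0,0,1],0],[[0,0,0],[0,0,1],0],[[0,0,0],[0,0,0],0],[[0,0,0],[0,0,0],0]]}}

```text
time_s: 14.82
ee_pos: [0.5029, -0.0633, 0.1117]
eef_rot: [-3.141, -0.001, -0.831]
force: [-0.3, 0.3, -2.5]
grip_width: 0.0283
```

>>> {"api": "drive_tool", "payload": {"increments": [[[0,0,0],[0,0,1],0],[[0,0,0],[0,0,1],0],[[0,0,0],[0,0,0],0],[[0,0,0],[0,0,0],0]]}}

```text
time_s: 15.32
ee_pos: [0.5029, -0.0632, 0.1097]
eef_rot: [-3.141, -0.001, -0.831]
force: [-0.0, -0.2, -2.4]
grip_width: 0.0282
```

>>> {"api": "drive_tool", "payload": {"increments": [[[0,0,0],[0,0,0.7],0],[[0,0,0],[0,0,0],0],[[0,0,0],[0,0,0],0]]}}

```text
time_s: 15.7
ee_pos: [0.5029, -0.0632, 0.109]
eef_rot: [-3.141, -0.001, -0.831]
force: [-0.6, 0.4, -1.8]
grip_width: 0.0286
```

```bash
python3 - <<'E'
from traj import *
o=ctrl.get_obs(); print(o['ee_pos'],o['eef_rot'],o['force'])
im=snap('scene','s11.png');cv2.imwrite('pics/s11z.png',cv2.resize(im[190:300,280:390,::-1],None,fx=5,fy=5))
E
```

```text
[ 0.50290086 -0.06324307  0.10896305] [-3.14073511e+00 -9.05270119e-04 -8.30665591e-01] [-0.60539142  0.42501888 -1.82591931]
```

View pics/s11z.png

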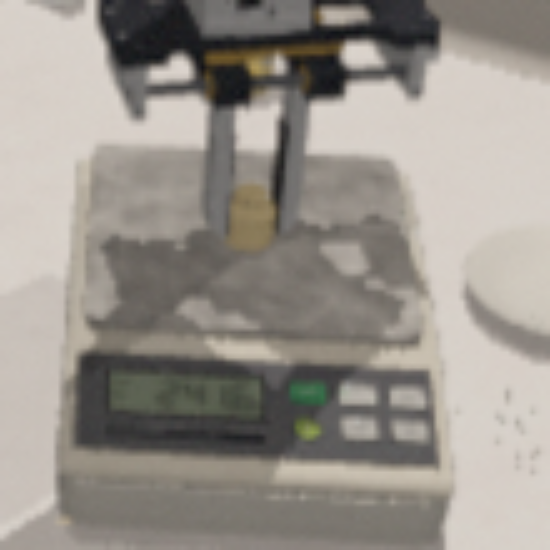

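The weight appears to be at the pan surface, base near (250,248) in the zoom and close to the pan middle. I'll go slightly lower to confirm contact.

>>> {"api": "drive_tool", "payload": {"increments": [[[0,0,0],[0,0,0.5],0],[[0,0,0],[0,0,0],0],[[0,0,0],[0,0,0],0],[[0,0,0],[0,0,0],0]]}}

```text
time_s: 16.25
ee_pos: [0.5029, -0.0632, 0.1085]
eef_rot: [-3.141, -0.001, -0.831]
force: [-0.3, 0.4, -0.0]
grip_width: 0.028
```

>>> {"api": "drive_tool", "payload": {"increments": [[[0,0,0],[0,0,0.5],0],[[0,0,0],[0,0,0],0],[[0,0,0],[0,0,0],0],[[0,0,0],[0,0,0],0]]}}

```text
time_s: 16.75
ee_pos: [0.5029, -0.0632, 0.108]
eef_rot: [-3.141, -0.001, -0.831]
force: [-1.0, 0.4, 1.6]
grip_width: 0.0278
```

Contact is confirmed: the force rose about 4 N above its free-hanging value. Releasing.

>>> {"api": "drive_tool", "payload": {"increments": [[[0,0,0],[0,0,0],0.35],[[0,0,0],[0,0,0],0.42],[[0,0,0],[0,0,0],0.5],[[0,0,0],[0,0,0],0.5],[[0,0,0],[0,0,0],0.5]]}}

```text
time_s: 17.38
ee_pos: [0.5029, -0.0632, 0.1079]
eef_rot: [-3.141, -0.001, -0.831]
force: [0.2, 0.5, 0.1]
grip_width: 0.0471
```

>>> {"api": "drive_tool", "payload": {"increments": [[[0,0,0],[0,0,-8],0.5],[[0,0,0],[0,0,-20],0.5],[[0,0,0],[0,0,-30],0.5],[[0,0,0],[0,12,-35],0.5],[[0,0,0],[0,25,-20],0.5],[[0,0,0],[0,25,0],0.5],[[0,0,0],[0,0,0],0.5],[[0,0,0],[0,0,0],0.5]]}}

```text
time_s: 18.38
ee_pos: [0.4573, -0.1048, 0.2211]
eef_rot: [-3.14, -0.001, -0.831]
force: [0.4, -0.1, 0.2]
grip_width: 0.0466
```

```bash
python3 - <<'E'
from traj import *
o=ctrl.get_obs(); print(o['time_s'],o['ee_pos'],o['force'],o['grip_width'])
c=cal('wrist');snap('wrist','w12.png');im=snap('scene','s12.png')
cv2.imwrite('pics/s12z.png',cv2.resize(im[160:310,150:410,::-1],None,fx=3,fy=3))
print(proj(c,[[.5025,-.063,.119],[.5025,-.063,.085]]))
E
```

```text
18.375 [ 0.45732176 -0.10476384  0.22109222] [ 0.36581486 -0.12326829  0.23259346] 0.04661066064206568
[[279.57834534 137.4467817 ]
 [279.57226166 136.54647949]]
```

View pics/w12.png

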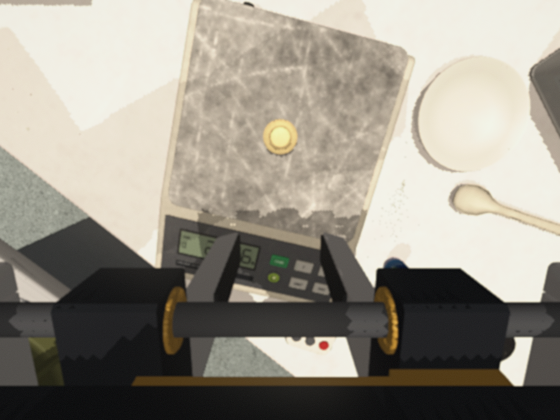

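View pics/s12z.png

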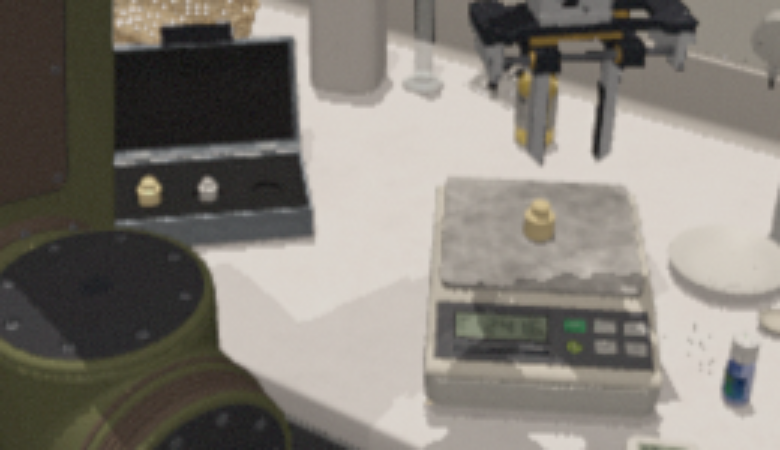

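The weight stands upright at (280,137), where it was predicted to be on the pan middle. The lid is open, both small weights are in their nests and the gripper is clear.

```bash
python3 -c "
from station import ctrl
print(ctrl.hand_in())"
```

```text
the job is handed in; nothing more can be done
None
```

The job is handed in at about 18.5 s of the 58 s allowed. No verdict is reported.

**What I did:**
- I hooked the lid by its lip with the closed fingers and carried it round past its balance point. It then fell back to its stop, clear of the fingers.
- I gripped the largest weight in the y = −62 nest. It read 28.3 mm across the jaws.
- I set it down on the pan in 0.5 mm steps, with contact at about 4 N. I released it only after contact.

**Last checks:**
- **Weight:** the final pictures show it standing upright, at the pixel predicted for the measured pan middle of (0.5025, −0.063).
- **Lid and small weights:** the lid is open and both smaller weights are in their nests.
- **Bystanders:** the timer and blue bottle show no sign of having been moved. I did not measure any bystander.
- **Gripper:** it is clear of everything, with the force back near zero.

No check failed. The three estimates of the pan centre differed by up to 4 mm, and I did not measure the lid angle as a number.

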